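# Load a tippy pedestal tray evenly and slide it back to the window

## Task

Put the oil and the two mills away on the light wooden pedestal tray: the tall square oil bottle upright in the middle and one wooden mill upright towards each end (either mill at either end), without letting the tray tip and without shoving it about while you load it. Then clear the front of the bench: without lifting the tray, push it with its load straight back until its long back edge is up against the window sill and square to it. Leave everything else alone.

Things in the scene. Friction and masses are not known exactly. Their poses are not given: they have to be found in the camera images.
- stand: light wooden pedestal tray, 200 g: oblong tray 130 mm (its x) by 280 mm (its y) on a narrow centre foot of only 100 by 76 mm. Origin: centre of the foot's underside; z up; +x towards its long back edge (window side), -x to its front edge (robot side). Empty, it tips if a mill is set down near one end; with the oil bottle already in the middle as ballast it stays level
- stand_floor (a point): centre of the tray's flat inner floor, 49 mm above the stand's origin; inside 114 by 264 mm. The rim round it is 8 mm thick, its top at 66 mm, its outer face from 40 to 66 mm height (push there, slowly); below that only the foot. A little wire loop sticks out 10 mm at each end (y = +-150)
- stand_back (a point): middle of the tray's long back edge: outer face of the rim, 65 mm behind the stand's origin, 53 mm up. The loaded tray weighs about 1.2 kg and takes about 5 to 9 N to slide
- sill_front (a point): fixed point on the front face of the white window sill at the far side of the bench. The face is one straight upright plane across the bench at this x (facing -x), from 30 to 60 mm above the bench, and the tray's rim meets it. Its y does not matter
- oil: tall dark green square oil bottle with a gold cap, 61 x 61 x 268 mm, about 640 g. Origin: centre of its underside, z up, flat faces along its x and y. Sides straight, 58 mm apart, up to 191 mm; from there it tapers to 32 mm at the cap (solid as a straight taper, though the neck looks slimmer). Grasp from above across two faces at the shoulder, about 185 to 215 mm up
- mill_tall: dark wooden mill with a waist, 58 mm across the foot, 170 mm tall with a small knob on top, 180 g. Origin: centre of its underside, z up. Its round head is 49 mm across from 123 to 159 mm height; grasp it there or below
- mill_short: dark wooden mill of the same pattern, shorter: 58 mm across the foot, 130 mm tall, 180 g. Origin: centre of its underside, z up. Its round head is 50 mm across from 94 to 119 mm height; grasp it there or below
- soap: green plastic dish soap bottle with a white nozzle, oval 51 x 86 mm, 235 mm tall: a bystander, not wanted. Origin: centre of its underside
- moka: silver stove-top coffee pot, black handle, 84 x 150 x 186 mm, bystander. Origin: centre of its underside
- grey_tin: small round grey lidded tin, 95 mm across, 120 mm tall, bystander. Origin: centre of its underside
- jar: glass jar with green lid, 89 mm across, 137 mm tall, bystander. Origin: centre of its underside
- tin: tall food tin, 75 mm across, 110 mm tall, bystander. Origin: centre of its underside
- mug: white mug, 92 x 127 x 95 mm with handle, bystander. Origin: centre of its underside
- bulb: red onion, 65 mm across, 71 mm tall, bystander. Origin: its underside

How it is judged (in metres and radians):
On the way:
1. the oil bottle stands upright in the middle of the tray and one mill upright towards each end, all let go, the tray level and still where it was found (z of oil in the frame of stand between 0.04 and 0.056 m and angle between each of oil, mill_tall, mill_short's own z axis and vertical below 0.1 rad and contact force between each of oil, mill_tall, mill_short and the fingers below 0.2 N and z of mill_tall in the frame of stand between 0.04 and 0.056 m and z of mill_short in the frame of stand between 0.04 and 0.056 m and x of oil in the frame of stand between -0.04 and 0.04 m and y of oil in the frame of stand between -0.025 and 0.025 m and x of mill_tall in the frame of stand between -0.04 and 0.04 m and x of mill_short in the frame of stand between -0.04 and 0.04 m and ((y of mill_tall in the frame of stand between 0.065 and 0.125 m and y of mill_short in the frame of stand between -0.125 and -0.065 m) or (y of mill_short in the frame of stand between 0.065 and 0.125 m and y of mill_tall in the frame of stand between -0.125 and -0.065 m)) and angle between stand's own z axis and vertical below 0.04 rad and distance of stand from where it was at the start of the episode below 0.03 m and linear speed of stand below 0.02 m/s), for 0.3 s.
At the end, for the whole second after the job is handed in: Tray at rest, level within 2 deg, back edge within 18 mm of the sill, square within 5 deg; on it, upright and let go: oil bottle within 25 mm of the middle lengthwise, the mills on opposite sides, 65 to 125 mm from the middle, all within 40 mm of its long centre line; bystanders within 30 mm (z of oil in the frame of stand between 0.04 and 0.056 m and angle between each of oil, mill_tall, mill_short's own z axis and vertical below 0.1 rad and contact force between each of oil, mill_tall, mill_short and the fingers below 0.2 N and z of mill_tall in the frame of stand between 0.04 and 0.056 m and z of mill_short in the frame of stand between 0.04 and 0.056 m and x of oil in the frame of stand between -0.04 and 0.04 m and y of oil in the frame of stand between -0.025 and 0.025 m and x of mill_tall in the frame of stand between -0.04 and 0.04 m and x of mill_short in the frame of stand between -0.04 and 0.04 m and ((y of mill_tall in the frame of stand between 0.065 and 0.125 m and y of mill_short in the frame of stand between -0.125 and -0.065 m) or (y of mill_short in the frame of stand between 0.065 and 0.125 m and y of mill_tall in the frame of stand between -0.125 and -0.065 m)) and angle between stand's own z axis and vertical below 0.04 rad and world x of stand_back above 0.714 m and angle between the x axis of stand and the x axis of sill_front, either way round below 0.09 rad and linear speed of stand below 0.01 m/s and height (world z) of stand below 0.006 m and distance of each of soap, moka, grey_tin, jar, tin, mug, bulb from where it was at the start of the episode below 0.03 m); the robot touches nothing.
It fails at once if the tray tips (tilts more than 5 degrees) (angle between stand's own z axis and vertical above 0.087 rad).
It fails at once if the tray is lifted off the bench (height (world z) of stand above 0.012 m).
It fails at once if the tray is shoved more than 30 mm before all three things stand on it (distance of stand from where it was at the start of the episode above 0.03 m and (not (z of oil in the frame of stand between 0.03 and 0.07 m and y of oil in the frame of stand between -0.15 and 0.15 m and x of oil in the frame of stand between -0.08 and 0.08 m) or not (z of mill_tall in the frame of stand between 0.03 and 0.07 m and y of mill_tall in the frame of stand between -0.15 and 0.15 m and x of mill_tall in the frame of stand between -0.08 and 0.08 m) or not (z of mill_short in the frame of stand between 0.03 and 0.07 m and y of mill_short in the frame of stand between -0.15 and 0.15 m and x of mill_short in the frame of stand between -0.08 and 0.08 m))).
It fails at once if the bottle or a mill falls over (angle between any of oil, mill_tall, mill_short's own z axis and vertical above 0.7 rad).
It fails at once if a bystander is knocked over or pushed about (distance of any of soap, moka, grey_tin, jar, tin, mug, bulb from where it was at the start of the episode above 0.04 m).
It also fails if it takes over 72 s, if anything falls off the work surface, if the arm or the gripper's body presses on something with over 40 N, if the wrist force passes 120 N, or if a joint passes its speed limit or range.

## Robot

A 6-joint arm with a two-finger parallel gripper is mounted at the origin on a cart in front of the work surface, level with it; the furniture and walls round the work are solid. World frame = base frame: x ahead of the robot, y to its left, z up, the work surface at z = 0. Lengths are in mm, angles in rad, forces in N, time in s.
With the tool pointing down it reaches from about 275 to 975 mm from the base axis. Payload 8.4 kg.
Tool frame: the origin (TCP) lies on the centre line of the jaws, within the pads' length; the fingertips stand 8 mm ahead of it and the grasp point (between the pads) lies 11 mm behind it (manip.nose_length is the distance from the TCP to the fingertips, in mm); z points along the fingers, y is the line along which they close (so a half turn about z gives the same grasp; the last joint's range is limited). The gripper opens to 92 mm and grips with 3 to 60 N. Pads are 20 mm wide; open, the fingers measure 128 mm over their backs; the gripper's body (75 mm by 189 mm) begins 69 mm behind the grasp point.
Start: joints at [-1.112, 0.353, 1.633, -0, 1.155, -0.002], TCP at [277.914, -559.814, 222.583] pointing down, gripper open.
Joint ranges: [-2.63, 2.63], [-0.92, 2.1], [0.06, 2.66], [-1.3, 4.44], [0, 2.69], [-3.02, 3.02]. Speed limits (rad/s): [2.22, 2.22, 2.79, 3.14, 3.14, 3.14].

## Interface

Orientations are given as a unit quaternion [x, y, z, w].
In Python, from station import manip gives the robot as it stands.
- The arm moves only by the tool arm_command, never from a script. Its argument "increments" is text: rows parted by semicolons, each of 7 numbers parted by spaces: the finger opening in mm, from 0 to 91.9, then the shift along the tool's x, y, z in mm, then the turn, a rotation vector about the tool's x, y, z in rad. In form: hand x y z wx wy wz; .... A call has exactly 8 rows; each row shifts and turns the commanded pose from where the row before left it, along the tool's axes as they then stand; what a row does not reach is not made up. A row lasts 1/10 s, in which the tool goes at most 50 mm and 8.59 degrees, less where a joint would pass 70% of its speed; a pose out of reach is approached as far as the arm can. A call is refused whole if a number of a shift passes 50 or a number of a turn 0.15, either way. A call with a gripper value outside its range is refused whole. The fingers move at their own pace and stop on an object; "grip_force" is the grip in N (left out, the last holds). Time passes only in rows, so rows that do not move let the fingers close, or fill a call up. It gives the time, the measured TCP pose, the force, the opening and the grip force at its end, in the units of the state.
- manip.state(): the state, without advancing time (a new reading comes with each control period).
- manip.grab_frame(name): name is "side" or "top" or "wrist"; returns the picture (384x512x3 uint8, red, green, blue); there is no depth.
- manip.camera_info(name): a dict with "mtx" (3x3 intrinsics, pixels), "rvec" (rotation vector, rad) and "tvec" (3), from world to camera coordinates, as OpenCV has them; the wrist camera has in their place "T_tool_cam" (4x4, takes a point from camera to tool coordinates, whose origin is the TCP and whose axes are the flange's). Camera axes: x right, y down, z forward; pixel columns grow to the right and rows downward; lengths in mm; the calibration is good to about 2 mm. The wrist camera is an equidistant fisheye: a pixel r from the principal point sees the ray r / f radians off the axis. A picture is of the moment at which its call begins: read the wrist's pose just before it. camera_info takes no time and is no camera call.
- manip.sign_off(): hands the job in; it is judged then, once.
The state is a dict: "t": time; "qpos": joint angles; "joint_vel": joint speeds; "effort": joint torques, N m; "eef_pos": TCP position; "orientation": TCP orientation; "wrist_force": force on the tool from outside, world axes, zero at the start; "ft_torque": the same for the moment, N m; "opening": opening from 0.0 (shut) to 1.0 (fully open); "gripper_force": force on a finger pad.
Only numpy, scipy, OpenCV 4.12 (cv2) and the standard library are available. Lean on these libraries where they do the work, as an engineer would, in place of code of your own. Each camera call takes 0.05 s, during which the arm holds its last target. There are 200 camera calls.

## Working session

There is one attempt and no reset: what is moved stays moved. The work goes in short steps, Python scripts to look and compute and a tool call to move; the robot and the scene stay as the last step left them, time stands still between calls to the robot, and variables do not carry over. Pictures are saved under pics/ and viewed, at most 10 in all, crops included, and the job is handed in when it is done.

Besides the shell and the picture viewer there is one more tool, called after "Emit:" as a command line: name --argument value ..., lists and objects as JSON in quotes. arm_command: Moves the arm, as the interface text tells. Its arguments: {"type":"object","properties":{"increments":{"type":"string"},"grip_force":{"type":"number"}},"required":["increments"]}

```bash
ls; mkdir -p pics; python3 - <<'E'
from station import manip
import cv2,numpy as np
np.set_printoptions(suppress=True,precision=3)
s=manip.state();print(s)
for n in ("side","top"):
    im=manip.grab_frame(n);cv2.imwrite(f"pics/{n}0.png",im[:,:,::-1])
    c=manip.camera_info(n);R=cv2.Rodrigues(np.array(c["rvec"]))[0];print(n,c["mtx"],(-R.T@np.array(c["tvec"]).ravel()),R)
print(manip.camera_info("wrist"),manip.nose_length)
E
```

```text
pics
{'t': 0.0, 'qpos': array([-1.112,  0.354,  1.634,  0.   ,  1.155, -0.002]), 'joint_vel': array([ 0.001, -0.   ,  0.001,  0.   , -0.001, -0.001]), 'effort': array([  0.003, -59.382, -33.422,   0.07 ,   0.023,  -0.   ]), 'eef_pos': array([ 277.706, -559.402,  221.877]), 'orientation': array([ 0.974,  0.228, -0.   , -0.001]), 'wrist_force': array([0.859, 0.55 , 0.438]), 'ft_torque': array([0.006, 0.009, 0.007]), 'gripper_force': 0.0, 'opening': 0.9979080147550611}
side [[400.352   0.    255.169]
 [  0.    400.352 184.298]
 [  0.      0.      1.   ]] [ 21.354 930.964 704.934] [[-0.868 -0.496 -0.024]
 [-0.239  0.46  -0.855]
 [ 0.435 -0.737 -0.518]]
top [[430.366   0.    265.13 ]
 [  0.    430.366 190.668]
 [  0.      0.      1.   ]] [ 194.473 -182.849 1380.816] [[ 0.444 -0.896  0.005]
 [-0.857 -0.426 -0.291]
 [ 0.263  0.124 -0.957]]
{'mtx': array([[297.319,   0.   , 253.418],
       [  0.   , 297.319, 187.266],
       [  0.   ,   0.   ,   1.   ]]), 'T_tool_cam': array([[   0.   ,   -0.959,   -0.284,   79.414],
       [   1.   ,    0.   ,   -0.   ,   -0.051],
       [   0.   ,   -0.284,    0.959, -160.912],
       [   0.   ,    0.   ,    0.   ,    1.   ]])} 8.0
```

View pics/side0.png

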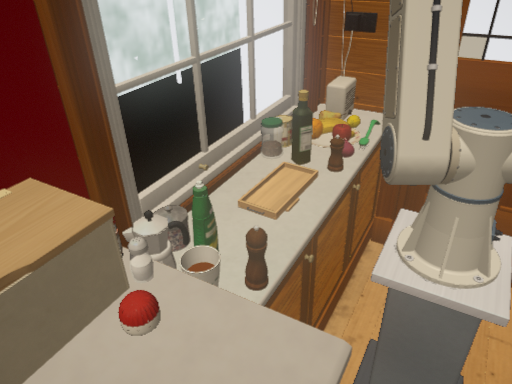

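View pics/top0.png

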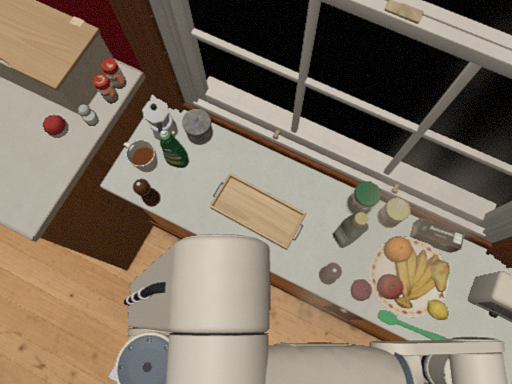

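The side view has the tray at (280,188), oil at (301,135), short mill at (336,153), tall mill at (257,258). The top view has the tray at (258,211), tall mill's head at (142,187), oil at (350,230) and short mill at (331,271). Enlarging both views.

```bash
python3 - <<'E'
import cv2
a=cv2.imread("pics/top0.png")[105:305,105:405];cv2.imwrite("pics/topc.png",cv2.resize(a,None,fx=2.66,fy=2.66,interpolation=cv2.INTER_CUBIC))
a=cv2.imread("pics/side0.png")[85:295,180:380];cv2.imwrite("pics/sidec.png",cv2.resize(a,None,fx=2.8,fy=2.8,interpolation=cv2.INTER_CUBIC))
E
```

```text
(no output)
```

View pics/topc.png

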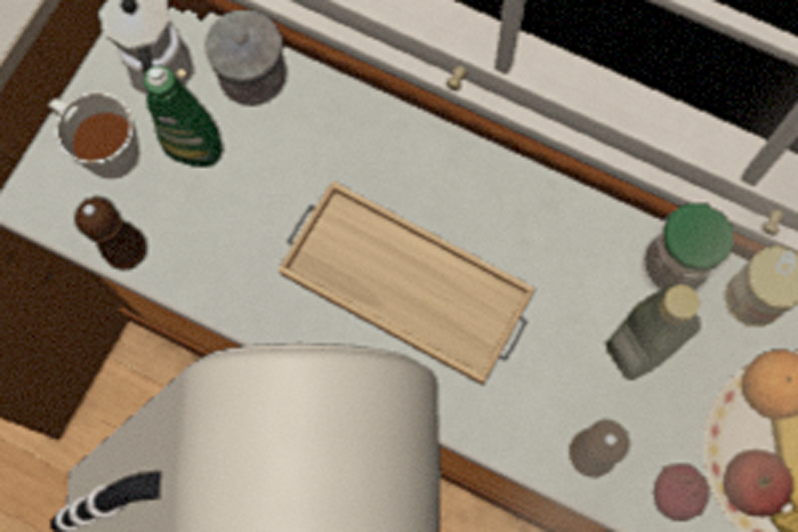

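View pics/sidec.png

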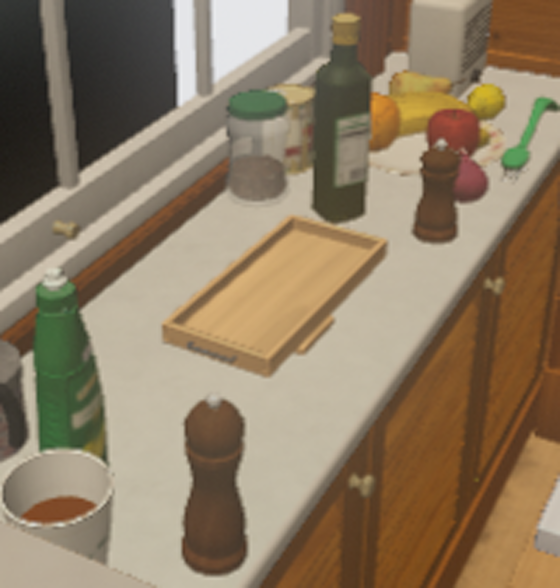

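```bash
cat > h.py <<'E'
import cv2,numpy as np
from station import manip
np.set_printoptions(suppress=True,precision=2)
def ray(n,p):
    c=manip.camera_info(n);R=cv2.Rodrigues(np.array(c["rvec"],float))[0];C=-R.T@np.array(c["tvec"],float).ravel()
    d=R.T@np.linalg.inv(c["mtx"])@np.array([p[0],p[1],1.]);return C,d
def plane(n,p,z):
    C,d=ray(n,p);return C+d*(z-C[2])/d[2]
def tri(p1,p2):
    (a,d),(b,e)=ray("top",p1),ray("side",p2)
    t=np.linalg.lstsq(np.c_[d,-e],b-a,rcond=None)[0];x,y=a+d*t[0],b+e*t[1];return (x+y)/2,np.linalg.norm(x-y)
def proj(n,P):
    c=manip.camera_info(n);return cv2.projectPoints(np.array(P,float).reshape(-1,1,3),np.array(c["rvec"],float),np.array(c["tvec"],float),c["mtx"],None)[0][:,0]
E
python3 - <<'E'
from h import *
T=lambda u,v:((u+.5)/2.66-.5+105,(v+.5)/2.66-.5+105)
S=lambda u,v:((u+.5)/2.8-.5+180,(v+.5)/2.8-.5+85)
print("tray")
for a,b in (((332,183),(163,325)),((534,290),(293,218)),((486,383),(386,242)),((280,269),(267,371))):
    print(plane("top",T(*a),66),plane("side",S(*b),66),tri(T(*a),S(*b)))
for n,a,b,z,f in (("tall",(95,203),(213,398),170,(214,572)),("short",(611,440),(440,145),130,(436,241)),("oil",(682,302),(347,17),268,(342,222))):
    print(n,plane("top",T(*a),z),plane("side",S(*b),z),tri(T(*a),S(*b)),"foot",plane("side",S(*f),0))
for f in ((313,210),(342,222),(367,208)): print("oilfoot",plane("side",S(*f),0))
for f in ((610,342),(633,380)): print("oilfoot top",plane("top",T(*f),0))
E
```

```text
tray
[556.46 116.85  66.  ] [556.74 124.22  66.  ] (array([559.06, 118.46,  61.36]), np.float64(2.713925490678512))
[ 544.25 -159.04   66.  ] [ 540.84 -147.32   66.  ] (array([ 546.23, -158.87,   59.15]), np.float64(0.32680912859446926))
[ 419.39 -155.67   66.  ] [ 419.52 -143.5    66.  ] (array([ 422.15, -155.12,   59.07]), np.float64(3.2031669900883664))
[433.37 121.85  66.  ] [424.83 145.89  66.  ] (array([435.87, 125.51,  49.42]), np.float64(1.0543385633885758))
tall [389.79 317.91 170.  ] [380.06 325.41 170.  ] (array([387.54, 318.9 , 164.27]), np.float64(6.631817841418923)) foot [373.36 343.35   0.  ]
short [ 412.66 -304.86  130.  ] [ 412.84 -290.59  130.  ] (array([ 415.64, -305.13,  123.1 ]), np.float64(3.60153003018131)) foot [ 405.37 -285.95    0.  ]
oil [ 545.05 -300.2   268.  ] [ 546.67 -301.32  268.  ] (array([ 545.5 , -300.  ,  268.38]), np.float64(1.1496701809616499)) foot [ 532.24 -278.1     0.  ]
oilfoot [ 580.68 -291.47    0.  ]
oilfoot [ 532.24 -278.1     0.  ]
oilfoot [ 518.62 -329.76    0.  ]
oilfoot top [ 543.73 -268.73    0.  ]
oilfoot top [ 513.26 -312.54    0.  ]
```

Emit:
arm_command --increments "91 0 0 -12 0 0 -0.106;91 0 0 -12 0 0 -0.106;91 0 0 -12 0 0 -0.106;91 0 0 -12 0 0 -0.106;91 0 0 -12 0 0 -0.106;91 0 0 -12 0 0 -0.106;91 0 0 -8 0 0 -0.106;91 0 0 0 0 0 -0.105" --grip_force 30

```text
t: 0.9
eef_pos: [278.1, -560.2, 303.6]
orientation: [0.792, 0.61, -0.0, 0.001]
wrist_force: [0.4, 0.3, 0.4]
opening: 0.989
gripper_force: 0.0
```

```bash
cat >> h.py <<'E'
def go(x,y,z,th):
    """delta in tool axes from the present pose to a tool-down pose; th = angle of tool x"""
    from scipy.spatial.transform import Rotation as Ro
    s=manip.state();R=Ro.from_quat(s["orientation"]).as_matrix();p=s["eef_pos"]
    now=np.arctan2(R[1,0],R[0,0]);d=(th-now+np.pi)%(2*np.pi)-np.pi
    X=np.array([np.cos(th),np.sin(th),0]);Rt=np.c_[X,np.cross([0,0,-1],X),[0,0,-1]]
    D=np.array([x,y,z])-p
    print("t",s["t"],"p",p,"th",now,"tilt",R[:,2],"F",s["wrist_force"],"open",s["opening"]*92,"gf",s["gripper_force"],"q",s["qpos"])
    print("now-axes",R.T@D,"end-axes",Rt.T@D,"turn z",-d)
E
python3 - <<'E'
from h import *
go(545.5,-300,302,1.306)
T=lambda u,v:((u+.5)/2.66-.5+105,(v+.5)/2.66-.5+105)
print("jar",plane("top",T(697,235),137),"grey",plane("top",T(245,40),120),"soap",plane("top",T(158,75),235),"mug",plane("top",T(97,130),95),"onion",plane("top",T(681,490),40),"sill",plane("top",T(430,105),60),plane("top",T(640,205),60))
E
```

```text
t 0.9 p [ 278.08 -560.18  303.6 ] th 1.312166267715011 tilt [ 0. -0. -1.] F [0.39 0.31 0.35] open 91.0098475756308 gf 0.0 q [-1.11  0.29  1.54 -0.    1.31 -0.85]
now-axes [319.92 191.98   1.44] end-axes [321.1 190.    1.6] turn z 0.006166267715010942
jar [ 666.03 -299.22  137.  ] grey [656.91 284.   120.  ] soap [535.78 305.81 235.  ] mug [482.36 394.75  95.  ] onion [ 412.02 -408.36   40.  ] sill [703.61  56.72  60.  ] [ 699.61 -229.81   60.  ]
```

Emit:
arm_command --increments "91 40 24 0 0 0 0;91 40 24 0 0 0 0;91 40 24 0 0 0 0;91 40 24 0 0 0 0;91 40 24 0 0 0 0;91 40 24 0 0 0 0;91 40 24 0 0 0 0;91 40 24 0 0 0 0"

```text
t: 1.7
eef_pos: [547.5, -299.1, 302.3]
orientation: [0.794, 0.608, -0.0, -0.0]
wrist_force: [0.5, -1.5, -0.3]
opening: 0.99
gripper_force: 0.0
```

```bash
python3 - <<'E'
from h import *
go(545.5,-300,189,1.306)
for n in ("wrist","side"):cv2.imwrite(f"pics/{n}1.png",manip.grab_frame(n)[:,:,::-1])
a=cv2.imread("pics/side1.png")[60:260,200:400];b=cv2.imread("pics/wrist1.png")
cv2.imwrite("pics/m1.png",np.hstack([cv2.resize(a,(288,288)),cv2.resize(b,(384,288))]))
E
```

```text
t 1.7 p [ 547.48 -299.09  302.32] th 1.307815043391635 tilt [-0.  0. -1.] F [ 0.53 -1.53 -0.28] open 91.07718226189277 gf 0.0 q [-0.5   0.29  1.54 -0.    1.31 -0.24]
now-axes [ -1.4   -1.62 113.32] end-axes [ -1.39  -1.67 113.32] turn z 0.0018150433916348518
```

View pics/m1.png

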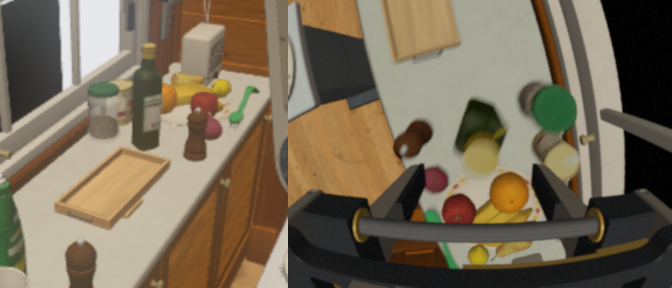

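```bash
python3 - <<'E'
from h import *
print(proj("side",[547,-299,294]),proj("side",[547,-299,268]),proj("top",[547,-299,294]))
b=cv2.imread("pics/wrist1.png");h=cv2.cvtColor(b,cv2.COLOR_BGR2HSV)
m=cv2.inRange(h,(18,60,90),(32,255,255));m[:150]=0;m[240:]=0;m[:,:220]=0;m[:,290:]=0
k=cv2.findContours(m,0,2)[0];k=max(k,key=cv2.contourArea);print(cv2.minEnclosingCircle(k),cv2.boundingRect(k))
c=b[110:290,180:340];s=cv2.imread("pics/side1.png")[30:210,230:390]
cv2.imwrite("pics/m2.png",np.hstack([cv2.resize(c,(400,450)),cv2.resize(s,(400,450))]))
E
```

```text
[[303.54  83.39]] [[303.24  90.93]] [[363.13 215.07]]
((264.602294921875, 199.3854522705078), 39.147247314453125) (233, 168, 57, 68)
```

View pics/m2.png

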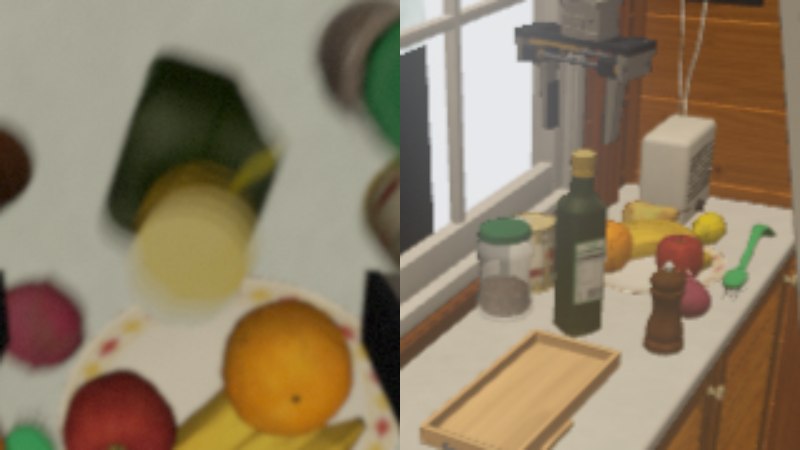

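The wrist crop is blurred. The cap is at about (257,212), where I expected it, and the bottle looks turned further than I had estimated. I'll measure its foot from a still frame.

```bash
cat >> h.py <<'E'
def wplane(p,z,s=None):
    from scipy.spatial.transform import Rotation as Ro
    s=s or manip.state();c=manip.camera_info("wrist");K=c["mtx"];T=c["T_tool_cam"]
    v=np.array([(p[0]-K[0,2]),(p[1]-K[1,2])])/K[0,0];r=np.hypot(*v)
    d=np.array([*(v/max(r,1e-9)*np.sin(r)),np.cos(r)])
    R=Ro.from_quat(s["orientation"]).as_matrix();C=s["eef_pos"]+R@T[:3,3];d=R@T[:3,:3]@d
    return C+d*(z-C[2])/d[2]
E
python3 - <<'E'
from h import *
s=manip.state();b=manip.grab_frame("wrist")[:,:,::-1].copy();cv2.imwrite("pics/w2.png",b)
h=cv2.cvtColor(b,cv2.COLOR_BGR2HSV)
m=((h[:,:,2]<75)).astype(np.uint8)*255;m[:118]=0;m[230:]=0;m[:,:215]=0;m[:,300:]=0
m=cv2.morphologyEx(m,cv2.MORPH_OPEN,np.ones((3,3)))
k=max(cv2.findContours(m,0,2)[0],key=cv2.contourArea);a=cv2.approxPolyDP(cv2.convexHull(k),2.5,True)[:,0];
for p in a: print(p,wplane(p,0,s)[:2],wplane(p,191,s)[:2])
g=cv2.resize(b[100:250,190:330],None,fx=4,fy=4,interpolation=cv2.INTER_CUBIC);cv2.imwrite("pics/w2c.png",g)
E
```

```text
[270 145] [ 577.25 -291.04] [ 574.   -261.67]
[284 178] [ 586.13 -348.79] [ 579.22 -295.59]
[267 193] [ 553.36 -366.35] [ 559.97 -305.91]
[227 213] [ 480.16 -383.35] [ 516.96 -315.9 ]
[218 206] [ 469.12 -367.59] [ 510.47 -306.64]
[218 197] [ 473.72 -352.49] [ 513.18 -297.77]
[238 140] [ 530.79 -270.56] [ 546.71 -249.63]
[249 137] [ 548.65 -270.44] [ 557.2  -249.56]
```

View pics/w2c.png

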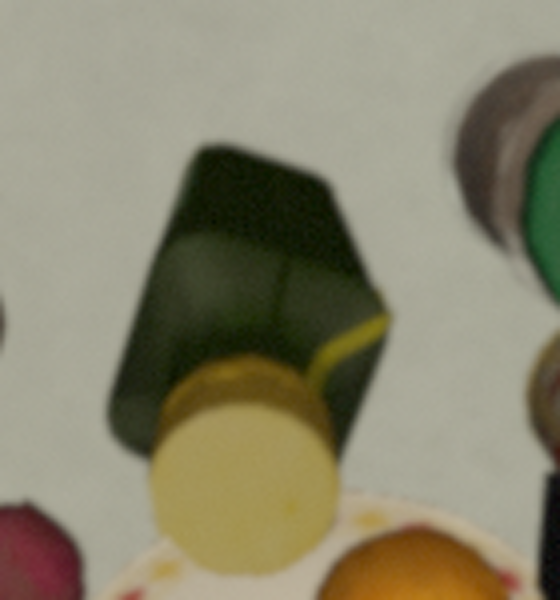

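The still crop shows the cap centred at (251,222), the foot edge from (241,137) to (271,145), and shoulder corners near (231,160), (287,178) and (218,204).

```bash
python3 - <<'E'
from h import *
s=manip.state()
print("cap",wplane((251.2,221.9),268,s))
f=[wplane(p,0,s)[:2] for p in ((240.5,136.5),(272,146.5))];print(f,np.arctan2(*(f[1]-f[0])[::-1]),np.linalg.norm(f[1]-f[0]))
f=[wplane(p,191,s)[:2] for p in ((231,162),(287,179),(218,204))];print(f,np.arctan2(*(f[1]-f[0])[::-1]),np.linalg.norm(f[1]-f[0]),(f[1]+f[2])/2)
go(545.5,-300,302,1.306)
E
```

```text
cap [ 544.72 -301.47  268.  ]
[array([ 533.86, -268.4 ]), array([ 577.53, -296.32])] -0.5688849534719753 51.83128741245392
[array([ 532.95, -269.85]), array([ 579.83, -299.24]), array([ 509.14, -306.61])] -0.5599869852540578 55.322380924506646 [ 544.48 -302.92]
t 1.85 p [ 547.87 -298.63  301.93] th 1.3116412915943068 tilt [-0.  0. -1.] F [-0.56 -0.99  0.87] open 91.17680844927777 gf 0.0 q [-0.5   0.29  1.54  0.    1.31 -0.24]
now-axes [-1.93 -1.94 -0.07] end-axes [-1.94 -1.93 -0.07] turn z 0.005641291594306708
```

Emit:
arm_command --increments "91 -4 -2 0 0 0 0.1;91 0 0 0 0 0 0.1;91 0 0 10 0 0 0.1;91 0 0 25 0 0 0;91 0 0 30 0 0 0;91 0 0 25 0 0 0;91 0 0 15 0 0 0;91 0 0 8 0 0 0"

```text
t: 2.65
eef_pos: [542.3, -304.5, 188.2]
orientation: [0.876, 0.482, -0.001, -0.001]
wrist_force: [-0.1, -0.7, 1.0]
opening: 0.991
gripper_force: 0.0
```

Emit:
arm_command --increments "50 0 0 0 0 0 0;45 0 0 0 0 0 0;40 0 0 0 0 0 0;40 0 0 0 0 0 0;40 0 0 0 0 0 0;40 0 0 0 0 0 0;40 0 0 0 0 0 0;40 0 0 0 0 0 0" --grip_force 35

```text
t: 3.45
eef_pos: [544.1, -304.3, 190.5]
orientation: [0.876, 0.483, 0.0, 0.001]
wrist_force: [0.3, -0.6, 5.5]
opening: 0.625
gripper_force: 34.8
```

```bash
python3 - <<'E'
from h import *
go(492,-19,305,1.523)
E
```

```text
t 3.45 p [ 544.09 -304.32  190.46] th 1.0078907600191103 tilt [ 0. -0. -1.] F [ 0.28 -0.64  5.5 ] open 57.51102479723946 gf 34.822007194161415 q [-0.51  0.38  1.67  0.    1.09  0.05]
now-axes [ 213.51 -196.14 -114.82] end-axes [ 282.51  -65.67 -114.54] turn z -0.5151092399808896
```

Emit:
arm_command --increments "40 0 0 -5 0 0 0;40 0 0 -10 0 0 0;40 0 0 -20 0 0 0;40 0 0 -25 0 0 0;40 0 0 -25 0 0 0;40 0 0 -20 0 0 -0.03;40 0 0 -10 0 0 -0.06;40 0 0 0 0 0 -0.065"

```text
t: 4.25
eef_pos: [543.9, -304.3, 306.7]
orientation: [0.835, 0.55, 0.0, 0.001]
wrist_force: [0.5, -0.3, -5.5]
opening: 0.624
gripper_force: 34.8
```

Emit:
arm_command --increments "40 0 0 0 0 0 -0.07;40 0 0 0 0 0 -0.07;40 0 0 0 0 0 -0.07;40 0 0 0 0 0 -0.07;40 0 0 0 0 0 -0.05;40 0 0 0 0 0 -0.03;40 0 0 0 0 0 0;40 0 0 0 0 0 0"

```text
t: 5.05
eef_pos: [543.4, -304.0, 304.5]
orientation: [0.724, 0.69, -0.0, -0.0]
wrist_force: [0.4, 0.5, -6.1]
opening: 0.622
gripper_force: 34.8
```

```bash
python3 - <<'E'
from h import *
go(496,-19,305,1.523)
b=manip.grab_frame("top")[:,:,::-1].copy();cv2.imwrite("pics/t3.png",b)
h=cv2.cvtColor(b,cv2.COLOR_BGR2HSV);m=cv2.inRange(h,(10,60,100),(25,170,255));M=np.zeros_like(m);M[165:260,200:315]=m[165:260,200:315]
k=max(cv2.findContours(M,0,2)[0],key=cv2.contourArea);r=cv2.boxPoints(cv2.minAreaRect(k));print(cv2.contourArea(k),r)
a=cv2.approxPolyDP(cv2.convexHull(k),4,True)[:,0]
P=[plane("top",p+0.,66)[:2] for p in a]
for p,q in zip(a,P):print(p,q)
P=np.array([plane("top",p,66)[:2] for p in r]);print(P,P.mean(0))
E
```

```text
t 5.05 p [ 543.37 -303.98  304.51] th 1.5216752400980367 tilt [-0.  0. -1.] F [ 0.43  0.46 -6.06] open 57.18700164098374 gf 34.82606917619705 q [-0.51  0.29  1.54  0.    1.31 -0.46]
now-axes [282.31 -61.31  -0.4 ] end-axes [282.39 -60.93  -0.49] turn z -0.001324759901963013
1835.5 [[208.74 207.27]
 [227.64 171.57]
 [286.22 202.59]
 [267.32 238.29]]
[210 207] [430.04 119.87]
[230 173] [558.65 116.17]
[286 203] [548.53 -89.26]
[238 222] [426.34  18.53]
[[427.49 123.01]
 [559.58 125.28]
 [550.07 -89.29]
 [420.91 -86.24]] [489.51  18.19]
```

Emit:
arm_command --increments "40 10 -2 0 0 0 0;40 22 -5 0 0 0 0;40 32 -7 0 0 0 0;40 38 -8 0 0 0 0;40 40 -9 0 0 0 0;40 40 -9 0 0 0 0;40 38 -8 0 0 0 0;40 30 -6 0 0 0 0"

```text
t: 5.9
eef_pos: [499.9, -48.4, 304.8]
orientation: [0.724, 0.69, 0.0, -0.0]
wrist_force: [0.3, 0.5, -5.9]
opening: 0.624
gripper_force: 34.8
```

Emit:
arm_command --increments "40 20 -4 0 0 0 0;40 12 -3 0 0 0 0;40 0 0 5 0 0 0;40 0 0 12 0 0 0;40 0 0 15 0 0 0;40 0 0 14 0 0 0;40 0 0 8 0 0 0;40 0 0 4 0 0 0"

```text
t: 6.7
eef_pos: [495.5, -20.2, 245.2]
orientation: [0.724, 0.69, -0.001, -0.001]
wrist_force: [-0.1, -0.5, -5.8]
opening: 0.624
gripper_force: 34.8
```

```bash
python3 - <<'E'
from h import *
go(495,-19,239.5,1.523)
E
```

```text
t 6.7 p [495.54 -20.17 245.17] th 1.5217448365616089 tilt [-0. -0. -1.] F [-0.06 -0.47 -5.79] open 57.424953886367526 gf 34.826980121433735 q [-0.04  0.13  1.88 -0.    1.14  0.01]
now-axes [ 1.15 -0.58  5.67] end-axes [ 1.15 -0.59  5.67] turn z -0.0012551634383912713
```

Emit:
arm_command --increments "40 1 0 1.5 0 0 0;40 0 0 1.5 0 0 0;40 0 0 1 0 0 0;40 0 0 1 0 0 0;40 0 0 0.5 0 0 0;40 0 0 0.5 0 0 0;40 0 0 0 0 0 0;40 0 0 0 0 0 0"

```text
t: 7.5
eef_pos: [496.2, -18.5, 240.7]
orientation: [0.724, 0.69, 0.0, 0.0]
wrist_force: [0.4, -1.0, -5.7]
opening: 0.622
gripper_force: 34.8
```

Emit:
arm_command --increments "40 0 0 0.5 0 0 0;40 0 0 0.5 0 0 0;40 0 0 0.5 0 0 0;40 0 0 0.5 0 0 0;40 0 0 0.5 0 0 0;40 0 0 0 0 0 0;40 0 0 0 0 0 0;40 0 0 0 0 0 0"

```text
t: 8.3
eef_pos: [496.5, -18.8, 239.5]
orientation: [0.724, 0.69, 0.0, 0.001]
wrist_force: [-3.2, -0.6, 9.5]
opening: 0.622
gripper_force: 34.8
```

Emit:
arm_command --increments "40 0 0 -0.5 0 0 0;40 0 0 -0.5 0 0 0;60 0 0 0 0 0 0;64 0 0 0 0 0 0;75 0 0 0 0 0 0;91 0 0 0 0 0 0;91 0 0 0 0 0 0;91 0 0 0 0 0 0"

```text
t: 9.1
eef_pos: [496.2, -18.5, 239.0]
orientation: [0.724, 0.69, 0.0, -0.0]
wrist_force: [-0.6, -0.2, 0.0]
opening: 0.989
gripper_force: 0.0
```

Emit:
arm_command --increments "91 0 0 -15 0 0 0;91 0 0 -30 0 0 0;91 0 0 -30 0 0 0;91 0 0 -30 0 0 0;91 0 0 -5 0 0 0;91 0 0 0 0 0 0;91 0 0 0 0 0 0;91 0 0 0 0 0 0"

```text
t: 9.9
eef_pos: [495.5, -18.5, 347.6]
orientation: [0.724, 0.69, -0.001, -0.001]
wrist_force: [-1.1, 0.1, 0.2]
opening: 0.988
gripper_force: 0.0
```

```bash
python3 - <<'E'
from h import *
go(388,318,340,1.523)
s=manip.state();b=manip.grab_frame("wrist")[:,:,::-1].copy();cv2.imwrite("pics/w4.png",b)
c=manip.grab_frame("side")[:,:,::-1];cv2.imwrite("pics/s4.png",c)
cv2.imwrite("pics/m4.png",np.hstack([cv2.resize(b,(480,360)),cv2.resize(c[40:260,200:395],(319,360))]))
E
```

```text
t 9.9 p [495.49 -18.45 347.61] th 1.5227580245804921 tilt [-0.  0. -1.] F [-1.06  0.13  0.24] open 90.853088061523 gf 0.0 q [-0.04  0.05  1.74 -0.    1.36  0.01]
now-axes [ 330.91 -123.5     7.89] end-axes [ 330.94 -123.44    7.61] turn z -0.00024197541950776724
```

View pics/m4.png

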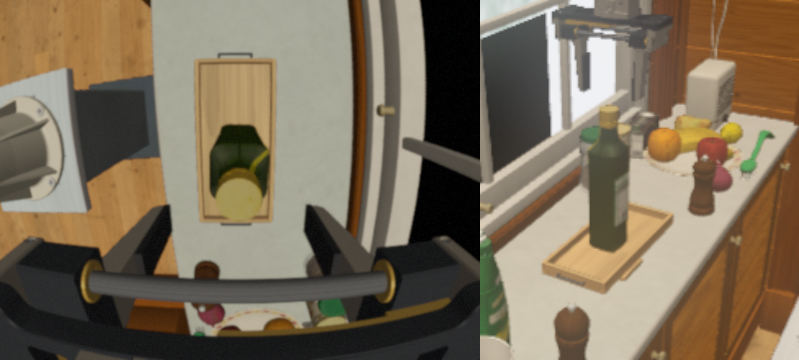

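Bottle upright in the tray's middle, tray still. In the wrist view, scaled by 480/512, the tray corners are (195,59), (275,58), (272,222) and (199,222). Next the tall mill, turning tool x to point at the robot so it stays clear of the soap.

```bash
python3 - <<'E'
from h import *
s=manip.state();k=512/480
P=[wplane((u*k,v*k),66,s)[:2] for u,v in ((195,59),(275.5,58),(273,222),(198.5,222.5))];print(np.array(P),np.mean(P,0))
print("oil cap",wplane((240*k,200*k),317,s))
go(388,318,330,3.14)
E
```

```text
[[ 434.16  124.23]
 [ 560.2   119.47]
 [ 550.24 -157.86]
 [ 418.33 -152.81]] [490.73 -16.74]
oil cap [496.83 -14.17 317.  ]
t 10.0 p [495.69 -18.46 347.93] th 1.52277048593371 tilt [-0.  0. -1.] F [-0.99  0.06  0.52] open 90.98797501694725 gf 0.0 q [-0.04  0.05  1.74 -0.    1.36  0.01]
now-axes [ 330.9  -123.68   18.17] end-axes [108.22 336.29  17.93] turn z -1.61722951406629
```

Emit:
arm_command --increments "91 5 0 0 0 0 -0.14;91 20 5 0 0 0 -0.14;91 30 10 0 0 0 -0.14;91 0 0 0 0 0 -0.14;91 0 0 0 0 0 -0.14;91 0 0 0 0 0 -0.14;91 0 0 0 0 0 -0.14;91 0 0 0 0 0 -0.14"

```text
t: 10.8
eef_pos: [502.2, 38.4, 348.4]
orientation: [0.244, 0.97, -0.0, -0.001]
wrist_force: [-0.1, 0.1, 0.4]
opening: 0.994
gripper_force: 0.0
```

Emit:
arm_command --increments "91 0 0 0 0 0 -0.14;91 0 0 0 0 0 -0.14;91 0 0 0 0 0 -0.14;91 0 0 0 0 0 -0.08;91 0 0 0 0 0 0;91 0 0 0 0 0 0;91 0 0 0 0 0 0;91 0 0 0 0 0 0"

```text
t: 11.6
eef_pos: [502.4, 38.4, 349.0]
orientation: [-0.0, 1.0, -0.0, -0.0]
wrist_force: [-0.0, 0.1, -0.1]
opening: 0.991
gripper_force: 0.0
```

```bash
python3 - <<'E'
from h import *
go(388,318,300,3.14)
E
```

```text
t 11.6 p [502.36  38.39 348.99] th -3.141524170867086 tilt [-0. -0. -1.] F [-0.05  0.15 -0.06] open 91.19816254354934 gf 0.0 q [ 0.07  0.06  1.72 -0.    1.36 -1.5 ]
now-axes [114.34 279.62  49.  ] end-axes [114.81 279.43  48.99] turn z 0.0016611363124994227
```

Emit:
arm_command --increments "91 14 35 6 0 0 0;91 14 35 6 0 0 0;91 14 35 6 0 0 0;91 14 35 6 0 0 0;91 14 35 6 0 0 0;91 14 35 6 0 0 0;91 14 35 6 0 0 0;91 16 35 6 0 0 0"

```text
t: 12.4
eef_pos: [387.4, 319.7, 301.0]
orientation: [-0.0, 1.0, 0.0, 0.0]
wrist_force: [-0.1, 1.2, -0.0]
opening: 0.989
gripper_force: 0.0
```

Emit:
arm_command --increments "91 0 0 0 0 0 0;91 0 0 0 0 0 0;91 0 0 0 0 0 0;91 0 0 0 0 0 0;91 0 0 0 0 0 0;91 0 0 0 0 0 0;91 0 0 0 0 0 0;91 0 0 0 0 0 0"

```text
t: 13.2
eef_pos: [388.2, 318.1, 301.1]
orientation: [-0.0, 1.0, 0.0, 0.0]
wrist_force: [-0.7, -0.2, 0.1]
opening: 0.99
gripper_force: 0.0
```

```bash
python3 - <<'E'
from h import *
go(388,318,130,3.14)
s=manip.state();b=manip.grab_frame("wrist")[:,:,::-1].copy();cv2.imwrite("pics/w5.png",b)
cv2.imwrite("pics/w5c.png",cv2.resize(b[80:290,140:380],None,fx=2.8,fy=2.8,interpolation=cv2.INTER_CUBIC))
E
```

```text
t 13.2 p [388.19 318.08 301.13] th -3.1407872353482227 tilt [ 0.  0. -1.] F [-0.71 -0.22  0.12] open 91.03798325187746 gf 0.0 q [ 0.68  0.09  1.8   0.    1.26 -0.89]
now-axes [  0.2   -0.08 171.13] end-axes [  0.19  -0.08 171.13] turn z 0.002398071831363424
```

View pics/w5c.png

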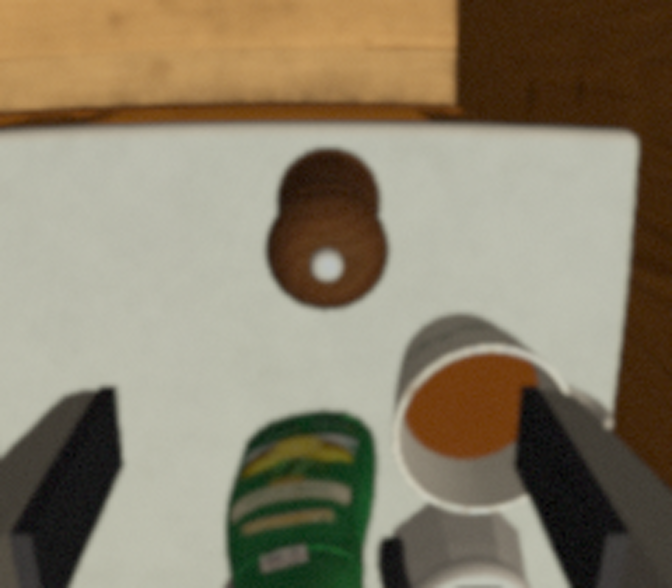

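Knob at wrist pixel (257,175), directly above the head; mug and soap are clear of the jaws.

```bash
python3 - <<'E'
from h import *
s=manip.state();p=wplane((257.1,175),168,s);print(p);print(wplane((256.8,168.6),141,s))
go(p[0],p[1],130,3.14)
E
```

```text
[380.89 321.58 168.  ]
[380.35 321.57 141.  ]
t 13.25 p [388.14 318.13 301.11] th -3.1406403480320546 tilt [ 0. -0. -1.] F [-0.04  0.47  0.89] open 90.61479715503442 gf 0.0 q [ 0.68  0.09  1.8  -0.    1.26 -0.89]
now-axes [  7.25   3.46 171.11] end-axes [  7.26   3.44 171.11] turn z 0.0025449591475315003
```

Emit:
arm_command --increments "91 6 3 10 0 0 0;91 0 0 25 0 0 0;91 0 0 30 0 0 0;91 0 0 30 0 0 0;91 0 0 30 0 0 0;91 0 0 25 0 0 0;91 0 0 15 0 0 0;91 0 0 6 0 0 0"

```text
t: 14.05
eef_pos: [380.6, 320.5, 128.0]
orientation: [-0.001, 1.0, -0.001, -0.001]
wrist_force: [-0.0, 0.5, -0.2]
opening: 0.989
gripper_force: 0.0
```

Emit:
arm_command --increments "70 0 0 0 0 0 0;50 0 0 0 0 0 0;40 0 0 0 0 0 0;35 0 0 0 0 0 0;35 0 0 0 0 0 0;35 0 0 0 0 0 0;35 0 0 0 0 0 0;35 0 0 0 0 0 0" --grip_force 20

```text
t: 14.85
eef_pos: [382.3, 321.5, 130.5]
orientation: [-0.001, 1.0, 0.0, 0.0]
wrist_force: [0.3, 0.0, 4.9]
opening: 0.518
gripper_force: 20.0
```

Emit:
arm_command --increments "35 0 0 -5 0 0 0;35 0 0 -12 0 0 0;35 0 0 -25 0 0 0;35 0 0 -30 0 0 0;35 0 0 -25 0 0 0;35 0 0 -12 0 0 0.05;35 0 0 -6 0 0 0.1;35 0 0 0 0 0 0.14"

```text
t: 15.65
eef_pos: [382.4, 321.5, 247.0]
orientation: [0.146, 0.989, 0.001, 0.001]
wrist_force: [0.4, 0.2, -1.6]
opening: 0.522
gripper_force: 20.0
```

```bash
python3 - <<'E'
from h import *
go(500,79,245,1.525)
E
```

```text
t 15.65 p [382.37 321.52 246.99] th 2.848516020812102 tilt [ 0.  0. -1.] F [ 0.41  0.22 -1.58] open 47.98683225879529 gf 19.992248320486397 q [ 0.7   0.13  1.87  0.    1.14 -0.58]
now-axes [-182.68 -198.2     1.85] end-axes [-236.88  128.61    1.99] turn z 1.323516020812102
```

Emit:
arm_command --increments "35 0 0 0 0 0 0.14;35 0 0 0 0 0 0.14;35 0 0 0 0 0 0.14;35 0 0 0 0 0 0.14;35 0 0 0 0 0 0.14;35 0 0 0 0 0 0.14;35 0 0 0 0 0 0.14;35 0 0 0 0 0 0.14"

```text
t: 16.45
eef_pos: [381.9, 321.1, 245.7]
orientation: [0.65, 0.76, -0.0, -0.0]
wrist_force: [0.6, -0.2, -2.4]
opening: 0.524
gripper_force: 20.0
```

Emit:
arm_command --increments "35 0 0 0 0 0 0.13;35 0 0 0 0 0 0.07;35 -15 8 0 0 0 0;35 -30 16 0 0 0 0;35 -35 19 0 0 0 0;35 -35 19 0 0 0 0;35 -35 19 0 0 0 0;35 -30 16 0 0 0 0"

```text
t: 17.25
eef_pos: [472.6, 135.8, 245.8]
orientation: [0.721, 0.693, 0.0, 0.0]
wrist_force: [-0.3, 0.3, -1.0]
opening: 0.519
gripper_force: 20.0
```

```bash
python3 - <<'E'
from h import *
go(500,79.5,179.5,1.525)
E
```

```text
t 17.25 p [472.57 135.83 245.83] th 1.5325053538595088 tilt [ 0. -0. -1.] F [-0.34  0.28 -1.02] open 47.75773236104338 gf 20.000373562797904 q [ 0.28  0.12  1.89 -0.    1.14  0.32]
now-axes [-55.23  29.55  66.35] end-axes [-55.02  29.99  66.33] turn z 0.007505353859508901
```

Emit:
arm_command --increments "35 -25 13 0 0 0 0;35 -18 10 0 0 0 0;35 -12 7 5 0 0 0;35 0 0 12 0 0 0;35 0 0 18 0 0 0;35 0 0 16 0 0 0;35 0 0 8 0 0 0;35 0 0 2 0 0 0"

```text
t: 18.05
eef_pos: [498.9, 82.2, 182.8]
orientation: [0.72, 0.694, -0.001, -0.001]
wrist_force: [0.1, -0.3, -2.2]
opening: 0.52
gripper_force: 20.0
```

Emit:
arm_command --increments "35 0 0 1 0 0 0;35 0 0 1 0 0 0;35 0 0 1 0 0 0;35 0 0 1 0 0 0;35 0 0 0 0 0 0;35 0 0 0 0 0 0;35 0 0 0 0 0 0;35 0 0 0 0 0 0"

```text
t: 18.85
eef_pos: [500.1, 81.6, 180.1]
orientation: [0.72, 0.694, 0.0, 0.0]
wrist_force: [-0.3, 0.2, -1.0]
opening: 0.521
gripper_force: 20.0
```

```bash
python3 - <<'E'
from h import *
go(500,79.5,179.5,1.525)
E
```

```text
t 18.85 p [500.06  81.56 180.14] th 1.5327653375621613 tilt [ 0.  0. -1.] F [-0.26  0.17 -1.  ] open 47.95038650355423 gf 19.999729266855866 q [ 0.16  0.22  1.93 -0.    1.    0.2 ]
now-axes [-2.06  0.02  0.64] end-axes [-2.06  0.03  0.64] turn z 0.007765337562161356
```

Emit:
arm_command --increments "35 0 0 0.3 0 0 0;35 0 0 0.3 0 0 0;35 0 0 0.2 0 0 0;35 0 0 0 0 0 0;35 0 0 0 0 0 0;35 0 0 0 0 0 0;35 0 0 0 0 0 0;35 0 0 0 0 0 0"

```text
t: 19.65
eef_pos: [500.2, 81.7, 179.5]
orientation: [0.72, 0.694, 0.0, 0.0]
wrist_force: [-1.6, 0.6, 3.6]
opening: 0.521
gripper_force: 20.0
```

Emit:
arm_command --increments "35 0 0 -0.4 0 0 0;35 0 0 0 0 0 0;52 0 0 0 0 0 0;56 0 0 0 0 0 0;66 0 0 0 0 0 0;80 0 0 0 0 0 0;91 0 0 0 0 0 0;91 0 0 0 0 0 0"

```text
t: 20.45
eef_pos: [500.0, 81.6, 179.7]
orientation: [0.72, 0.694, 0.0, 0.0]
wrist_force: [0.0, 0.3, -0.1]
opening: 0.935
gripper_force: 0.0
```

Emit:
arm_command --increments "91 0 0 -15 0 0 0;91 0 0 -30 0 0 0;91 0 0 -35 0 0 0;91 0 0 -40 0 0 0;91 0 0 -40 0 0 0;91 0 0 -30 0 0 0;91 0 0 -5 0 0 0;91 0 0 0 0 0 0"

```text
t: 21.25
eef_pos: [500.3, 81.6, 375.2]
orientation: [0.72, 0.694, 0.001, 0.0]
wrist_force: [0.8, -0.4, 0.3]
opening: 0.991
gripper_force: 0.0
```

```bash
python3 - <<'E'
from h import *
go(413,-307,370,-1.5)
s=manip.state();b=manip.grab_frame("wrist")[:,:,::-1].copy();cv2.imwrite("pics/w6.png",b)
c=manip.grab_frame("side")[:,:,::-1];cv2.imwrite("pics/s6.png",c)
cv2.imwrite("pics/m6.png",np.hstack([cv2.resize(b,(480,360)),cv2.resize(c[40:260,200:395],(319,360))]))
E
```

```text
t 21.25 p [500.31  81.64 375.22] th 1.5328542779529433 tilt [ 0.  0. -1.] F [ 0.81 -0.42  0.33] open 91.19856205864556 gf 0.0 q [0.16 0.05 1.68 0.   1.41 0.2 ]
now-axes [-391.67  -72.51    4.98] end-axes [381.49 114.58   5.22] turn z 3.0328542779529433
```

View pics/m6.png

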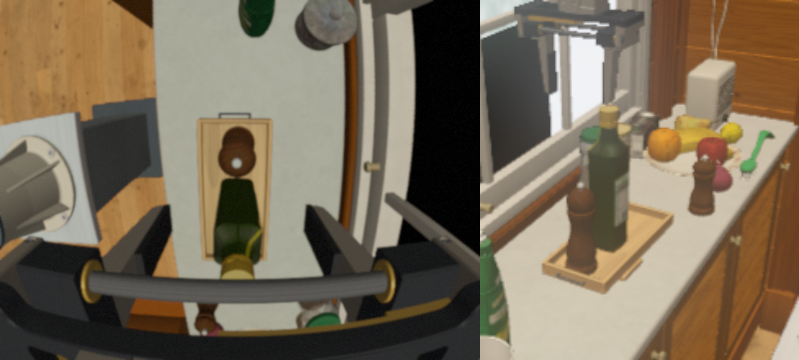

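Tall mill stands upright near the +y end (knob at (237,162) in the scaled wrist view), and the tray hasn't moved. Now the short mill, with the wrist turned so its camera points away from the bottle.

Emit:
arm_command --increments "91 -20 -3 0 0 0 0;91 -35 -7 0 0 0 0;91 -42 -8 0 0 0 0;91 -45 -8 0 0 0 0;91 -45 -8 0 0 0 0;91 -45 -8 0 0 0 0;91 -45 -8 0 0 0 0;91 -45 -8 0 0 0 0"

```text
t: 22.15
eef_pos: [428.5, -239.4, 372.9]
orientation: [0.72, 0.694, -0.0, -0.001]
wrist_force: [0.6, -0.3, 0.2]
opening: 0.99
gripper_force: 0.0
```

Emit:
arm_command --increments "91 -40 -8 0 0 0 0;91 -20 -4 0 0 0 0;91 -10 -2 0 0 0 0.1;91 0 0 0 0 0 0.14;91 0 0 0 0 0 0.14;91 0 0 0 0 0 0.14;91 0 0 0 0 0 0.14;91 0 0 0 0 0 0.14"

```text
t: 22.95
eef_pos: [412.6, -307.0, 372.6]
orientation: [0.935, 0.356, -0.001, -0.001]
wrist_force: [0.1, 0.6, -0.5]
opening: 0.991
gripper_force: 0.0
```

Emit:
arm_command --increments "91 0 0 10 0 0 0.14;91 0 0 10 0 0 0.14;91 0 0 10 0 0 0.14;91 0 0 10 0 0 0.14;91 0 0 10 0 0 0.14;91 0 0 10 0 0 0.14;91 0 0 10 0 0 0.14;91 0 0 10 0 0 0.14"

```text
t: 23.75
eef_pos: [412.3, -306.7, 292.3]
orientation: [0.981, -0.195, -0.001, -0.001]
wrist_force: [0.1, 0.3, -0.1]
opening: 0.99
gripper_force: 0.0
```

Emit:
arm_command --increments "91 0 0 10 0 0 0.14;91 0 0 10 0 0 0.14;91 0 0 10 0 0 0.14;91 0 0 0 0 0 0.14;91 0 0 0 0 0 0.14;91 0 0 0 0 0 0.14;91 0 0 0 0 0 0.14;91 0 0 0 0 0 0.1"

```text
t: 24.55
eef_pos: [412.3, -306.7, 262.7]
orientation: [0.741, -0.672, -0.002, 0.0]
wrist_force: [-0.2, 0.1, -0.3]
opening: 0.99
gripper_force: 0.0
```

Emit:
arm_command --increments "91 0 0 0 0 0 0;91 0 0 0 0 0 0;91 0 0 0 0 0 0;91 0 0 0 0 0 0;91 0 0 0 0 0 0;91 0 0 0 0 0 0;91 0 0 0 0 0 0;91 0 0 0 0 0 0"

```text
t: 25.35
eef_pos: [413.2, -307.4, 264.8]
orientation: [0.743, -0.669, 0.0, 0.0]
wrist_force: [0.2, -0.3, -0.0]
opening: 0.986
gripper_force: 0.0
```

```bash
python3 - <<'E'
from h import *
from scipy.spatial.transform import Rotation as Ro
go(413,-307,96,-1.5)
s=manip.state();b=manip.grab_frame("wrist")[:,:,::-1].copy();cv2.imwrite("pics/w7.png",b)
# predicted knob pixel
c=manip.camera_info("wrist");T=c["T_tool_cam"];R=Ro.from_quat(s["orientation"]).as_matrix()
q=T[:3,:3].T@(R.T@(np.array([413,-307,129])-s["eef_pos"])-T[:3,3]);r=np.arctan2(np.hypot(*q[:2]),q[2])*297.3;e=c["mtx"][:2,2]+r*q[:2]/np.hypot(*q[:2]);print("pred",e)
x,y=int(e[0]),int(e[1]);w=b[y-35:y+35,x-35:x+35];h=cv2.cvtColor(w,cv2.COLOR_BGR2HSV)
m=cv2.inRange(h,(0,60,10),(25,255,140));
for k in cv2.findContours(m,0,2)[0]:
    if cv2.contourArea(k)>60: print("brown",cv2.contourArea(k),np.array(cv2.boundingRect(k))+[x-35,y-35,0,0])
m=cv2.inRange(h,(0,0,120),(180,60,255))
n,l,st,ce=cv2.connectedComponentsWithStats(m)
for i in range(1,n):
    if 4<st[i,4]<150: p=ce[i]+[x-35,y-35];print("knob?",st[i,4],p,wplane(p,129,s))
E
```

```text
t 25.35 p [ 413.23 -307.44  264.76] th -1.467046746040096 tilt [ 0. -0. -1.] F [ 0.16 -0.35 -0.02] open 90.74195877004618 gf 0.0 q [-0.64  0.14  1.82 -0.    1.18  2.4 ]
now-axes [ -0.48   0.2  168.76] end-axes [ -0.45   0.2  168.76] turn z 0.03295325395990378
pred [252.71 180.98]
brown 1824.5 [231 145  43  53]
knob? 79 [251.47 182.18] [ 414.15 -305.59  129.  ]
```

Emit:
arm_command --increments "91 -2 -1 10 0 0 0.03;91 0 0 25 0 0 0;91 0 0 30 0 0 0;91 0 0 30 0 0 0;91 0 0 30 0 0 0;91 0 0 23 0 0 0;91 0 0 15 0 0 0;91 0 0 6 0 0 0"

```text
t: 26.2
eef_pos: [413.2, -304.8, 94.2]
orientation: [0.733, -0.681, -0.001, 0.0]
wrist_force: [-0.4, 0.4, -0.3]
opening: 0.993
gripper_force: 0.0
```

Emit:
arm_command --increments "70 0 0 0 0 0 0;50 0 0 0 0 0 0;40 0 0 0 0 0 0;35 0 0 0 0 0 0;35 0 0 0 0 0 0;35 0 0 0 0 0 0;35 0 0 0 0 0 0;35 0 0 0 0 0 0"

```text
t: 27.0
eef_pos: [414.2, -305.5, 96.1]
orientation: [0.733, -0.681, 0.0, -0.0]
wrist_force: [-0.4, -0.5, 5.7]
opening: 0.512
gripper_force: 20.0
```

Emit:
arm_command --increments "35 0 0 -5 0 0 0;35 0 0 -12 0 0 0;35 0 0 -25 0 0 0;35 0 0 -30 0 0 0;35 0 0 -25 0 0 0;35 0 0 -12 0 0 0;35 0 0 -6 0 0 0;35 0 0 0 0 0 0"

```text
t: 27.8
eef_pos: [414.0, -305.3, 210.9]
orientation: [0.733, -0.681, 0.0, -0.0]
wrist_force: [-0.3, -0.2, -1.8]
opening: 0.512
gripper_force: 19.9
```

```bash
python3 - <<'E'
from h import *
go(491,-117,211,-1.53)
E
```

```text
t 27.8 p [ 413.99 -305.28  210.94] th -1.4971608229796896 tilt [ 0. -0. -1.] F [-0.28 -0.21 -1.75] open 47.09185505707212 gf 19.89185302955775 q [-0.64  0.19  1.88 -0.    1.07  2.43]
now-axes [-182.11  -90.65   -0.09] end-axes [-184.98  -84.62   -0.06] turn z 0.03283917702031047
```

Emit:
arm_command --increments "35 -10 -5 0 0 0 0;35 -22 -11 0 0 0 0;35 -30 -15 0 0 0 0;35 -33 -16 0 0 0 0;35 -33 -16 0 0 0 0;35 -28 -14 0 0 0 0;35 -18 -9 0 0 0 0;35 -9 -5 0 0 0 0"

```text
t: 28.6
eef_pos: [491.1, -113.8, 209.4]
orientation: [0.733, -0.68, -0.001, 0.0]
wrist_force: [0.5, -0.7, -2.0]
opening: 0.511
gripper_force: 19.9
```

Emit:
arm_command --increments "35 0 0 4 0 0 0;35 0 0 12 0 0 0;35 0 0 17 0 0 0;35 0 0 15 0 0 0;35 0 0 8 0 0 0;35 0 0 4 0 0 0;35 0 0 2 0 0 0;35 0 0 1 0 0 0"

```text
t: 29.4
eef_pos: [491.4, -116.4, 147.8]
orientation: [0.733, -0.681, 0.0, -0.0]
wrist_force: [-0.1, -0.7, -1.4]
opening: 0.512
gripper_force: 19.9
```

Emit:
arm_command --increments "35 0 0 1 0 0 0;35 0 0 0.5 0 0 0;35 0 0 0.5 0 0 0;35 0 0 0 0 0 0;35 0 0 0 0 0 0;35 0 0 0 0 0 0;35 0 0 0 0 0 0;35 0 0 0 0 0 0"

```text
t: 30.2
eef_pos: [491.3, -116.1, 145.7]
orientation: [0.733, -0.681, 0.0, -0.0]
wrist_force: [0.4, -1.0, -2.0]
opening: 0.515
gripper_force: 19.9
```

```bash
python3 - <<'E'
from h import *
go(491,-116,145,-1.5)
E
```

```text
t 30.2 p [ 491.31 -116.11  145.7 ] th -1.4971744300737282 tilt [ 0. -0. -1.] F [ 0.36 -1.02 -1.99] open 47.337285141102946 gf 19.892372866775077 q [-0.24  0.26  1.96  0.    0.92  2.83]
now-axes [-0.13  0.3   0.7 ] end-axes [-0.13  0.3   0.7 ] turn z 0.0028255699262720313
```

Emit:
arm_command --increments "35 0 0 0.4 0 0 0;35 0 0 0.3 0 0 0;35 0 0 0.3 0 0 0;35 0 0 0 0 0 0;35 0 0 0 0 0 0;35 0 0 0 0 0 0;35 0 0 0 0 0 0;35 0 0 0 0 0 0"

```text
t: 31.0
eef_pos: [491.6, -116.2, 145.0]
orientation: [0.733, -0.681, 0.0, -0.0]
wrist_force: [-1.5, -0.1, 5.6]
opening: 0.514
gripper_force: 20.0
```

Emit:
arm_command --increments "35 0 0 -0.5 0 0 0;35 0 0 0 0 0 0;52 0 0 0 0 0 0;56 0 0 0 0 0 0;66 0 0 0 0 0 0;80 0 0 0 0 0 0;91 0 0 0 0 0 0;91 0 0 0 0 0 0"

```text
t: 31.8
eef_pos: [491.3, -116.1, 145.1]
orientation: [0.733, -0.681, -0.0, 0.0]
wrist_force: [-0.3, 0.2, 0.4]
opening: 0.932
gripper_force: 0.0
```

Emit:
arm_command --increments "91 0 0 -15 0 0 0;91 0 0 -30 0 0 0;91 0 0 -40 0 0 0;91 0 0 -40 0 0 0;91 0 0 -40 0 0 0;91 0 0 -40 0 0 0;91 0 0 -20 0 0 0;91 0 0 0 0 0 0"

```text
t: 32.6
eef_pos: [492.6, -116.4, 373.4]
orientation: [0.733, -0.681, 0.002, -0.001]
wrist_force: [1.0, -0.5, 0.3]
opening: 0.991
gripper_force: 0.0
```

```bash
python3 - <<'E'
from h import *
s=manip.state();b=manip.grab_frame("wrist")[:,:,::-1].copy();cv2.imwrite("pics/w8.png",b)
c=manip.grab_frame("side")[:,:,::-1];cv2.imwrite("pics/s8.png",c)
go(340,-18,370,3.09)
# expected vs seen in the side picture: brown blobs (mills), changes of tray since s6
h=cv2.cvtColor(c,cv2.COLOR_BGR2HSV)
print("proj short knob",proj("side",[491.5,-116,179]),"tall knob",proj("side",[500,81.6,219]),"oil cap",proj("side",[496,-18.5,317]))
a=cv2.imread("pics/s6.png");d=(cv2.absdiff(a,c).max(2)>40).astype(np.uint8)
n,l,st,ce=cv2.connectedComponentsWithStats(cv2.morphologyEx(d,cv2.MORPH_CLOSE,np.ones((3,3))))
print([(st[i],ce[i]) for i in range(1,n) if st[i,4]>40])
for nm,f in (("side","s6"),):
    pass
E
```

```text
t 32.7 p [ 491.05 -116.05  369.55] th -1.4972179357512336 tilt [-0.  0. -1.] F [-0.19 -0.01 -0.29] open 90.609559072342 gf 0.0 q [-0.24  0.05  1.69  0.    1.4   2.83]
now-axes [-108.89  143.43   -0.42] end-axes [155.9   90.13  -0.45] turn z 1.6959673714283525
proj short knob [[294.63 138.14]] tall knob [[261.36 151.36]] oil cap [[279.6  105.38]]
[(array([ 221,    0,  114,  104, 3988], dtype=int32), array([272.04,  41.35])), (array([  406,     0,   106,   227, 10739], dtype=int32), array([451.59, 126.21])), (array([478,  17,  34,  10,  68], dtype=int32), array([494.87,  22.9 ])), (array([327, 134,  17,  38, 416], dtype=int32), array([335.33, 156.06])), (array([289, 140,  14,  40, 425], dtype=int32), array([295.71, 160.1 ]))]
```

Only the short mill changed between the side frames: gone from (335,156) and now at (296,160) on the tray, knob where predicted. Backing off and turning the wrist for the push.

Emit:
arm_command --increments "91 -18 24 0 0 0 0;91 -22 29 0 0 0 0;91 -24 30 0 0 0 0;91 -24 30 0 0 0 0;91 -18 24 0 0 0 0;91 0 0 0 0 0 -0.14;91 0 0 0 0 0 -0.14;91 0 0 0 0 0 -0.14"

```text
t: 33.5
eef_pos: [345.8, -20.2, 368.4]
orientation: [0.86, -0.51, -0.001, 0.001]
wrist_force: [-0.2, -0.3, -0.1]
opening: 0.989
gripper_force: 0.0
```

Emit:
arm_command --increments "91 0 0 0 0 0 -0.14;91 0 0 0 0 0 -0.14;91 0 0 0 0 0 -0.14;91 0 0 0 0 0 -0.14;91 0 0 0 0 0 -0.14;91 0 0 0 0 0 -0.14;91 0 0 0 0 0 -0.14;91 0 0 0 0 0 -0.14"

```text
t: 34.3
eef_pos: [346.0, -20.4, 368.2]
orientation: [1.0, 0.024, -0.002, -0.0]
wrist_force: [-0.6, 0.6, -0.3]
opening: 0.99
gripper_force: 0.0
```

Emit:
arm_command --increments "91 0 0 0 0 0 -0.14;91 0 0 0 0 0 -0.14;91 0 0 0 0 0 -0.14;91 0 0 0 0 0 -0.14;91 0 0 0 0 0 -0.14;91 0 0 0 0 0 -0.14;91 0 0 0 0 0 -0.14;91 0 0 0 0 0 -0.14"

```text
t: 35.1
eef_pos: [346.0, -20.4, 368.2]
orientation: [0.834, 0.552, -0.001, -0.001]
wrist_force: [0.2, -0.1, -0.6]
opening: 0.992
gripper_force: 0.0
```

Emit:
arm_command --increments "91 0 0 0 0 0 -0.14;91 0 0 0 0 0 -0.14;91 0 0 0 0 0 -0.14;91 0 0 0 0 0 -0.14;91 0 0 0 0 0 -0.14;91 0 0 0 0 0 -0.14;91 0 0 0 0 0 -0.14;91 0 0 0 0 0 -0.14"

```text
t: 35.9
eef_pos: [346.0, -20.4, 368.2]
orientation: [0.414, 0.91, -0.001, -0.002]
wrist_force: [-0.1, -0.1, -0.0]
opening: 0.987
gripper_force: 0.0
```

```bash
python3 - <<'E'
from h import *
go(370,-18,100,3.097)
E
```

```text
t 35.9 p [345.98 -20.4  368.17] th 2.288597504643909 tilt [-0.  0. -1.] F [-0.11 -0.06 -0.01] open 90.84614140380697 gf 0.0 q [-0.06 -0.24  1.95 -0.    1.43 -0.78]
now-axes [-14.63  20.32 268.09] end-axes [-23.89   3.47 268.17] turn z -0.8084024953560909
```

Emit:
arm_command --increments "91 0 0 0 0 0 -0.14;91 0 0 0 0 0 -0.14;91 0 0 0 0 0 -0.14;91 0 0 0 0 0 -0.14;91 0 0 0 0 0 -0.14;91 0 0 0 0 0 -0.11;91 -5 0 20 0 0 0;91 -5 0 30 0 0 0"

```text
t: 36.7
eef_pos: [357.0, -21.0, 319.0]
orientation: [0.024, 1.0, 0.0, 0.0]
wrist_force: [0.2, 0.2, -0.5]
opening: 0.987
gripper_force: 0.0
```

Emit:
arm_command --increments "91 -5 0 40 0 0 0;91 -5 0 40 0 0 0;91 0 0 40 0 0 0;91 0 0 40 0 0 0;91 0 0 25 0 0 0;91 0 0 10 0 -0.05 0;91 0 0 0 0 -0.1 0;91 0 0 0 0 0 0"

```text
t: 37.5
eef_pos: [362.2, -21.1, 122.7]
orientation: [0.024, 0.997, -0.002, 0.072]
wrist_force: [-0.4, 0.7, 0.6]
opening: 0.991
gripper_force: 0.0
```

```bash
python3 - <<'E'
from h import *
go(395,-18,55,3.097)
s=manip.state();b=manip.grab_frame("top")[:,:,::-1];cv2.imwrite("pics/t9.png",b)
print(proj("top",[[552.5,-162,66],[560,118,66]]))
E
```

```text
t 37.5 p [362.16 -21.15 122.68] th 3.0927429450473998 tilt [ 0.14 -0.01 -0.99] F [-0.43  0.74  0.59] open 91.15297800517078 gf 0.0 q [-0.06  0.01  2.35  0.    0.64 -1.59]
now-axes [-22.53   4.74  71.69] end-axes [-32.66   4.61  67.68] turn z -0.004257054952600203
[[307.39 211.83]
 [229.69 172.41]]
```

Emit:
arm_command --increments "91 0 1 10 0 0 0;91 -4 1 20 0 0 0;91 -6 1 20 0 0 0;91 -6 1 14 0 0 0;91 -6 1 7 0 0 0;91 0 0 0 0 0 0;91 0 0 0 0 0 0;91 0 0 0 0 0 0"

```text
t: 38.35
eef_pos: [399.4, -18.0, 58.8]
orientation: [0.024, 0.997, -0.002, 0.075]
wrist_force: [0.3, -0.6, 0.4]
opening: 0.99
gripper_force: 0.0
```

```bash
python3 - <<'E'
from h import *
go(405,-18,54,3.097)
E
```

```text
t 38.35 p [399.42 -18.03  58.75] th 3.0928094210414843 tilt [ 0.15 -0.01 -0.99] F [ 0.3  -0.63  0.44] open 91.0403306375491 gf 0.0 q [-0.05  0.21  2.34  0.    0.44 -1.57]
now-axes [-4.79  0.3   5.53] end-axes [-5.57  0.28  4.75] turn z -0.004190578958515712
```

Emit:
arm_command --increments "91 0 0 4 0 0 0;91 -2 0 0.3 0 0 0;91 -2 0 0.3 0 0 0;91 -2 0 0.3 0 0 0;91 -2 0 0.3 0 0 0;91 -2 0 0.3 0 0 0;91 -2 0 0.3 0 0 0;91 -2 0 0.3 0 0 0"

```text
t: 39.15
eef_pos: [414.3, -18.8, 54.3]
orientation: [0.024, 0.997, -0.002, 0.075]
wrist_force: [-0.3, 0.4, 0.1]
opening: 0.993
gripper_force: 0.0
```

Emit:
arm_command --increments "91 -2 0 0.3 0 0 0;91 -2 0 0.3 0 0 0;91 -2 0 0.3 0 0 0;91 -2 0 0.3 0 0 0;91 -2 0 0.3 0 0 0;91 -2 0 0.3 0 0 0;91 -2 0 0.3 0 0 0;91 -2 0 0.3 0 0 0"

```text
t: 39.95
eef_pos: [425.8, -19.3, 53.1]
orientation: [0.024, 0.997, -0.002, 0.071]
wrist_force: [-11.2, 0.9, 6.6]
opening: 0.991
gripper_force: 5.9
```

```bash
python3 - <<'E'
from h import *
go(590,-18,54,3.14)
E
```

```text
t 39.95 p [425.79 -19.29  53.08] th 3.09295887140958 tilt [ 0.14 -0.01 -0.99] F [-11.18   0.93   6.58] open 91.21033957168162 gf 5.85148531710729 q [-0.05  0.26  2.28  0.    0.46 -1.57]
now-axes [-162.45    9.27   22.2 ] end-axes [-164.21    1.55   -0.92] turn z -0.0470411285904202
```

Emit:
arm_command --increments "91 -2.5 0.1 0.4 0 0 -0.002;91 -3 0.1 0.45 0 0 -0.002;91 -3.5 0.1 0.5 0 0 -0.002;91 -4 0.1 0.6 0 0 -0.002;91 -4 0.1 0.6 0 0 -0.002;91 -4 0.1 0.6 0 0 -0.002;91 -4 0.1 0.6 0 0 -0.002;91 -4 0.1 0.6 0 0 -0.002"

```text
t: 40.75
eef_pos: [456.1, -19.8, 53.2]
orientation: [0.016, 0.997, -0.002, 0.071]
wrist_force: [-7.6, 0.2, 4.6]
opening: 0.993
gripper_force: 4.5
```

```bash
cat >> h.py <<'E'
def chk(n):
    c=manip.grab_frame("side")[:,:,::-1].copy();cv2.imwrite(f"pics/{n}.png",c);h=cv2.cvtColor(c,cv2.COLOR_BGR2HSV)
    m=cv2.inRange(h,(10,60,120),(25,180,255));m[:120]=0;m[:,:150]=0;m[:,345:]=0;m[280:]=0
    k=max(cv2.findContours(m,0,2)[0],key=cv2.contourArea);hu=cv2.approxPolyDP(cv2.convexHull(k),3,True)[:,0]
    print("tray side");[print(p,plane("side",p+0.,66)[:2]) for p in hu]
E
python3 - <<'E'
from h import *
go(590,-18,54,3.14);chk("s10")
E
```

```text
t 40.75 p [456.13 -19.82  53.18] th 3.108998485671451 tilt [ 0.14 -0.01 -0.99] F [-7.61  0.21  4.58] open 91.34763424449609 gf 4.485556252766401 q [-0.05  0.3   2.22 -0.    0.48 -1.58]
now-axes [-132.5     6.22   18.22] end-axes [-133.87    2.03   -0.82] turn z -0.031001514328548918
tray side
[316 270] [249.59 283.4 ]
[318 236] [291.93 167.08]
[344 198] [291.97 -30.83]
[344 241] [227.9  155.35]
[323 268] [238.09 269.83]
```

Emit:
arm_command --increments "91 -4 0.1 0.6 0 0 -0.002;91 -4 0.1 0.6 0 0 -0.002;91 -4 0.1 0.6 0 0 -0.002;91 -4 0.1 0.6 0 0 -0.002;91 -4 0.1 0.6 0 0 -0.002;91 -4 0.1 0.6 0 0 -0.002;91 -4 0.1 0.6 0 0 -0.002;91 -4 0.1 0.6 0 0 -0.002"

```text
t: 41.6
eef_pos: [488.6, -19.9, 53.2]
orientation: [0.008, 0.997, -0.003, 0.071]
wrist_force: [-8.4, 0.5, 3.6]
opening: 0.992
gripper_force: 4.4
```

Emit:
arm_command --increments "91 -4 0 0.55 0 0 -0.002;91 -4 0 0.55 0 0 -0.002;91 -4 0 0.55 0 0 -0.002;91 -4 0 0.55 0 0 -0.002;91 -4 0 0.55 0 0 -0.002;91 -4 0 0.55 0 0 -0.002;91 -4 0 0.55 0 0 -0.002;91 -4 0 0.55 0 0 -0.001"

```text
t: 42.4
eef_pos: [521.4, -20.2, 53.5]
orientation: [0.001, 0.997, -0.003, 0.072]
wrist_force: [-6.3, 0.2, -1.0]
opening: 0.988
gripper_force: 3.0
```

```bash
cat >> h.py <<'E'
def knobs(n):
    "tray corners seen by the top camera, from the left, and blobs of the load in the side view"
    c=manip.grab_frame("top")[:,:,::-1].copy();cv2.imwrite(f"pics/{n}t.png",c);d=manip.grab_frame("side")[:,:,::-1].copy();cv2.imwrite(f"pics/{n}s.png",d)
    for nm,im,z in (("top",c,66),("side",d,66)):
        h=cv2.cvtColor(im,cv2.COLOR_BGR2HSV);m=cv2.inRange(h,(10,60,100),(25,180,255))
        s=manip.state()["eef_pos"][0]+11;q=proj(nm,[[s,125,66],[s+130,125,66],[s+130,-160,66],[s,-160,66]])
        M=np.zeros_like(m);cv2.fillPoly(M,[np.round((q-q.mean(0))*1.12+q.mean(0)).astype(int)],255);M&=m
        M=cv2.morphologyEx(M,cv2.MORPH_OPEN,np.ones((2,2)))
        k=np.vstack([k for k in cv2.findContours(M,0,2)[0] if cv2.contourArea(k)>15]);a=cv2.approxPolyDP(cv2.convexHull(k),3,True)[:,0]
        print(nm,"expected",q.round().tolist());[print("  ",p,plane(nm,p+0.,z)[:2]) for p in a]
E
python3 - <<'E'
from h import *
go(591,-18,54,3.14);knobs("k1")
E
```

```text
t 42.4 p [521.44 -20.25  53.54] th 3.1403242743322877 tilt [ 0.14 -0.01 -0.99] F [-6.25  0.22 -1.  ] open 90.91618853916182 gf 3.0252388038206846 q [-0.04  0.37  2.09 -0.    0.53 -1.61]
now-axes [-68.91   2.4    9.5 ] end-axes [-69.56   2.36  -0.46] turn z 0.0003242743322875441
top expected [[224.0, 179.0], [242.0, 145.0], [321.0, 182.0], [304.0, 217.0]]
   [303 217] [ 531.2  -156.63]
   [292 213] [ 527.53 -120.2 ]
   [253 162] [625.61  66.73]
   [252 152] [655.39  85.46]
   [319 183] [ 655.8  -155.54]
side expected [[245.0, 203.0], [208.0, 192.0], [255.0, 154.0], [288.0, 161.0]]
   [276 175] [527.21 -59.33]
   [245 207] [522.07 142.03]
   [209 196] [646.01 142.37]
   [222 182] [656.84  57.14]
```

Emit:
arm_command --increments "91 -4 0 0.6 0 0 0;91 -4 0 0.6 0 0 0;91 -4 0 0.6 0 0 0;91 -4 0 0.6 0 0 0;91 -4 0 0.6 0 0 0;91 -4 0 0.6 0 0 0;91 -4 0 0.6 0 0 0;91 -4 0 0.6 0 0 0"

```text
t: 43.3
eef_pos: [554.1, -20.3, 53.6]
orientation: [0.001, 0.997, -0.004, 0.072]
wrist_force: [-6.5, -0.0, -0.2]
opening: 0.992
gripper_force: 3.3
```

Emit:
arm_command --increments "91 -4 0 0.6 0 0 0;91 -4 0 0.6 0 0 0;91 -3 0 0.45 0 0 0;91 -3 0 0.45 0 0 0;91 -2 0 0.3 0 0 0;91 -2 0 0.3 0 0 0;91 -2 0 0.3 0 0 0;91 -2 0 0.3 0 0 0"

```text
t: 44.1
eef_pos: [576.2, -20.4, 53.6]
orientation: [0.001, 0.997, -0.004, 0.072]
wrist_force: [-6.6, 0.3, -0.8]
opening: 0.991
gripper_force: 3.4
```

Emit:
arm_command --increments "91 -1 0 0.15 0 0 0;91 -1 0 0.15 0 0 0;91 -1 0 0.15 0 0 0;91 -1 0 0.15 0 0 0;91 -1 0 0.15 0 0 0;91 -1 0 0.15 0 0 0;91 0 0 0 0 0 0;91 0 0 0 0 0 0"

```text
t: 44.9
eef_pos: [582.4, -20.4, 53.6]
orientation: [0.001, 0.997, -0.004, 0.072]
wrist_force: [-7.3, -0.1, -1.5]
opening: 0.989
gripper_force: 3.0
```

```bash
python3 - <<'E'
from h import *
go(591,-18,54,3.14);knobs("k2")
E
```

```text
t 44.9 p [582.42 -20.38  53.65] th 3.1403515609980004 tilt [ 0.14 -0.01 -0.99] F [-7.34 -0.08 -1.45] open 90.99543003170851 gf 2.9738318372983485 q [-0.04  0.44  1.96 -0.    0.59 -1.6 ]
now-axes [-8.54  2.4   0.87] end-axes [-8.58  2.4  -0.35] turn z 0.0003515609980002665
top expected [[233.0, 163.0], [251.0, 130.0], [329.0, 166.0], [312.0, 200.0]]
   [311 201] [ 589.76 -157.46]
   [299 195] [ 590.78 -114.97]
   [262 137] [717.91  79.9 ]
   [327 167] [ 717.25 -156.38]
side expected [[227.0, 198.0], [192.0, 187.0], [240.0, 150.0], [272.0, 158.0]]
   [261 164] [ 605.84 -102.22]
   [259 174] [578.69 -39.97]
   [227 202] [581.18 144.38]
   [209 196] [646.01 142.37]
   [203 183] [706.28  89.66]
   [206 178] [716.14  59.98]
```

Emit:
arm_command --increments "91 -1 0 0.15 0 0 0;91 -1 0 0.15 0 0 0;91 -1 0 0.15 0 0 0;91 -1 0 0.15 0 0 0;91 -1 0 0.15 0 0 0;91 -1 0 0.15 0 0 0;91 -1 0 0.15 0 0 0;91 0 0 0 0 0 0"

```text
t: 45.8
eef_pos: [589.5, -20.4, 53.6]
orientation: [0.001, 0.997, -0.004, 0.072]
wrist_force: [-5.3, 0.1, -1.5]
opening: 0.99
gripper_force: 3.0
```

Emit:
arm_command --increments "91 -1 0 0.15 0 0 0;91 -1 0 0.15 0 0 0;91 -1 0 0.15 0 0 0;91 -1 0 0.15 0 0 0;91 0 0 0 0 0 0;91 0 0 0 0 0 0;91 0 0 0 0 0 0;91 0 0 0 0 0 0"

```text
t: 46.6
eef_pos: [591.6, -20.5, 53.4]
orientation: [0.001, 0.998, -0.004, 0.071]
wrist_force: [-13.8, -1.2, 6.9]
opening: 0.992
gripper_force: 6.7
```

Force jumped from 5 to 14 N at TCP x = 591.6, where the sill contact was predicted. Backing off.

Emit:
arm_command --increments "91 -0.5 0 0 0 0 0;91 0 0 0 0 0 0;91 2 0 -0.3 0 0 0;91 5 0 -0.7 0 0 0;91 15 0 -2 0 0 0;91 30 0 -5 0 0 0;91 35 0 -10 0 0 0;91 35 0 -20 0 0 0"

```text
t: 47.4
eef_pos: [469.2, -20.0, 73.9]
orientation: [0.001, 0.997, -0.004, 0.075]
wrist_force: [-0.4, -0.0, 1.6]
opening: 0.993
gripper_force: 0.0
```

Emit:
arm_command --increments "91 30 0 -35 0 0 0;91 20 0 -40 0 0 0;91 10 0 -40 0 0 0;91 0 0 -40 0 0 0;91 0 0 -20 0 0 0;91 0 0 0 0 0 0;91 0 0 0 0 0 0;91 0 0 0 0 0 0"

```text
t: 48.2
eef_pos: [384.4, -18.7, 237.2]
orientation: [0.001, 0.997, -0.004, 0.074]
wrist_force: [0.1, 0.4, 0.5]
opening: 0.992
gripper_force: 0.0
```

```bash
python3 - <<'E'
from h import *
go(591,-18,54,3.14)
c=manip.grab_frame("top")[:,:,::-1].copy();cv2.imwrite("pics/z_t.png",c);d=manip.grab_frame("side")[:,:,::-1].copy();cv2.imwrite("pics/z_s.png",d)
for nm,im,z in (("top",c,66),("side",d,66)):
    h=cv2.cvtColor(im,cv2.COLOR_BGR2HSV);m=cv2.inRange(h,(10,60,100),(25,180,255))
    q=proj(nm,[[602,125,66],[732,125,66],[732,-160,66],[602,-160,66]]);M=np.zeros_like(m)
    cv2.fillPoly(M,[np.round((q-q.mean(0))*1.12+q.mean(0)).astype(int)],255);M&=m
    M=cv2.morphologyEx(M,cv2.MORPH_OPEN,np.ones((2,2)))
    k=np.vstack([k for k in cv2.findContours(M,0,2)[0] if cv2.contourArea(k)>15]);a=cv2.approxPolyDP(cv2.convexHull(k),2.5,True)[:,0]
    print(nm,q.round().tolist());[print("  ",p,plane(nm,p+0.,z)[:2]) for p in a]
# load: changes since s8 in the side view (new places of dark things), bystanders unchanged elsewhere
g=(cv2.absdiff(cv2.imread("pics/s8.png"),d).max(2)>40).astype(np.uint8)
n,l,st,ce=cv2.connectedComponentsWithStats(cv2.morphologyEx(g,cv2.MORPH_CLOSE,np.ones((3,3))))
print([st[i].tolist() for i in range(1,n) if st[i,4]>30])
print("expected knobs",proj("side",[[669.5,-115,179],[670,82,219],[672,-18,317]]))
h=cv2.cvtColor(d,cv2.COLOR_BGR2HSV);m=cv2.inRange(h,(0,60,5),(18,255,100));m[:100]=0;m[215:]=0;m[:,:190]=0;m[:,285:]=0
n,l,st,ce=cv2.connectedComponentsWithStats(m);print("brown",[st[i].tolist() for i in range(1,n) if st[i,4]>60])
E
```

```text
t 48.2 p [384.37 -18.69 237.23] th 3.1402758150660404 tilt [ 0.15 -0.01 -0.99] F [0.1  0.38 0.53] open 91.26021085012113 gf 0.0 q [-0.05 -0.15  2.18  0.    0.96 -1.62]
now-axes [-177.28    2.44  211.74] end-axes [-206.63    1.02  183.23] turn z 0.0002758150660402414
top [[234.0, 161.0], [252.0, 128.0], [330.0, 164.0], [313.0, 198.0]]
   [247 140] [686.11 119.55]
   [266 136] [727.06  69.62]
   [327 164] [ 726.75 -152.16]
   [327 171] [ 704.64 -161.98]
   [313 197] [ 604.6  -157.67]
   [236 163] [597.86 114.71]
side [[225.0, 197.0], [189.0, 186.0], [238.0, 150.0], [270.0, 157.0]]
   [269 159] [ 598.93 -146.46]
   [225 201] [589.18 142.7 ]
   [209 196] [646.01 142.37]
   [209 190] [665.54 114.84]
   [255 155] [ 656.81 -150.77]
[[262, 0, 56, 80, 1288], [200, 0, 202, 220, 11285], [406, 0, 102, 213, 8273], [496, 31, 16, 19, 91], [219, 95, 12, 14, 142], [273, 104, 12, 5, 37], [299, 106, 9, 6, 32], [445, 117, 67, 106, 2009]]
expected knobs [[245.5  128.09]
 [209.92 139.48]
 [226.23  96.3 ]]
brown [[240, 132, 21, 35, 364], [190, 135, 32, 58, 795]]
```

```bash
python3 -c "
from station import manip
print(manip.sign_off())"
```

```text
the job is handed in; nothing more can be done
None
```

The oil bottle and both mills are upright on the tray, which I pushed back square against the window sill; the final frames agree, and I handed the job in at about 48 s (the verdict wasn't shown).

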